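# Clamp a shoe last in the sole press

### The arm

A 6-joint arm with a two-finger parallel gripper is mounted at the origin on the work surface. World frame = base frame: x ahead of the robot, y to its left, z up, the work surface at z = 0. Lengths are in mm, angles in rad, forces in N, time in s.
With the tool pointing down it reaches from about 275 to 850 mm from the base axis. Payload 5.2 kg.
Tool frame: the origin (TCP) lies midway between the tips of the shut fingers; the grasp point (between the pads) lies 19 mm behind it (arm.grasp_offset is the z of the grasp point in the tool frame, in mm); z points along the fingers, x is the direction in which the jaws open and shut, and the axes are right-handed (so a half turn about z gives the same grasp; the last joint's range is limited). The gripper opens to 85 mm and grips with 20 to 120 N. Pads are 22 mm wide; open, the fingers measure 114 mm over their backs; the gripper's body (76 mm by 85 mm) begins 54 mm behind the grasp point. The pads swing forward as they close: fully open they stand 13 mm farther back than shut.
Start: joints at [-1.504, 0.259, 1.535, -0, 1.348, -0.203], TCP at [146.617, -530.102, 231.31] pointing down, gripper open.
Joint ranges: [-3.14, 3.14], [-0.91, 2.08], [0.19, 2.58], [-1.22, 4.36], [0.22, 2.71], [-3.12, 3.12]. Speed limits (rad/s): [2.57, 2.57, 3.14, 3.14, 3.14, 3.14].

### API

Orientations are given as a rotation vector (axis times angle).
In Python, from rig import arm gives the robot as it stands.
- The arm moves only by the shell command python3 -m pendant 'ROWS' [OPENING] [FORCE]. ROWS is text: rows parted by semicolons, each of 4 numbers parted by spaces: the shift along the tool's x, y, z in mm, then the turn about the tool's z in degrees. In form: tx ty tz yaw; .... A call has 1 to 10 rows; each row is the pose to reach, as a shift and turn from the pose commanded when the call began, along the tool's axes at that moment; what a row does not reach only later rows make up. A row lasts 1/8 s, in which the tool goes at most 62.5 mm and 10.7 degrees, less where a joint would pass 70% of its speed; a pose out of reach is approached as far as the arm can. A call with a gripper value outside its range is refused whole. OPENING is the closure in counts, from 0 (fully open) to 255 (shut), set as the call begins (- or left out, the last holds). The fingers move at their own pace and stop on an object; FORCE is the grip in N (left out, the last holds). Time passes only in rows, so rows that repeat a pose let the fingers close. It gives the time, the measured TCP pose, the force and the opening at its end, in the units of the state.
- arm.sense(): the state, without advancing time (a new reading comes with each control period).
- arm.get_image(name): name is "side" or "top"; returns the picture (480x640x3 uint8, blue, green, red); there is no depth.
- arm.get_calibration(name): a dict with "mtx" (3x3 intrinsics, pixels), "view" (4x4, takes a point from world to camera coordinates). Camera axes: x right, y down, z forward; pixel columns grow to the right and rows downward; lengths in mm; the calibration is good to about 2 mm. A picture is of the moment at which its call begins. get_calibration takes no time and is no camera call.
- arm.hand_in(): hands the job in, once; it reports no verdict.
The state is a dict: "clock": time; "joint_pos": joint angles; "qvel": joint speeds; "joint_torque": joint torques, N m; "ee_pos": TCP position; "orientation": TCP orientation; "force": force on the tool from outside, world axes, zero at the start; "wrist_torque": the same for the moment, N m; "opening": opening from 0.0 (shut) to 1.0 (fully open).
Only numpy, scipy, OpenCV 4.12 (cv2) and the standard library are available. Lean on these libraries where they do the work, as an engineer would, in place of code of your own. Each camera call takes 0.05 s, during which the arm holds its last target.

### The job

Take the shorter of the two shoe lasts, stand it heel first on the front of the press bed and let go of it; then take it again by its toe end and slide it heel first under the bridge until its heel is home in the V stop. Leave the lever standing up while you screw the clamp bolt down (clockwise) until its foot is snug on the last, then fold the lever down flat and let go. Do not force the bolt beyond snug, and leave the longer last, the glue jar and the wooden block alone.

Things in the scene. Friction and masses are not known exactly. Their poses are not given: they have to be found in the camera images.
- last: the shorter shoe last, a rigid grey plastic shoe form, 188 mm long, sole down on the bench; 0.3 to 0.5 kg. Origin on its underside below the middle of its cone (the raised block at the heel end). +x points to the heel (rounded, radius 25 mm, ends at x = +33 mm), -x to the toe (tip at x = -155 mm), z up. Mass centre about 15 mm toe-ward of the origin
- last_cone (a point): middle of the flat top of the shorter last's cone, 72 mm above its sole; the cone is 52 mm long (along x), 34 mm wide (y) and straight-sided for 28 mm down from its top: the place to grip the last for carrying
- last_fore (a point): top of the shorter last's fore part, at x = -88 mm, 33 mm above the sole; from x = -52 to -124 mm the fore part is 54 mm wide with straight upright sides: the place to take it by for sliding it in
- long_last: the longer last, a bystander: same shape and frame, 15 % larger (216 mm long, 83 mm high)
- fixture: bed of the press, fixed: green plate with cork top, x -200 to +70 mm, 150 mm wide, top 20 mm above the bench. Origin at bench height below the bolt's axis; +x is the way the last slides in. A steel V stop behind the axis (two blocks at 45 degrees, 45 mm high) centres the heel and stops it hard: home is the last's origin over this origin, x axes in line
- put_down (a point): point on the bed's top in front of the bridge, 90 mm before the bolt's axis: put the last down with its origin about here (within some 30 mm), heel towards the bridge; the toe then hangs over the front edge of the bed. The bed is clear here
- bridge_top (a point): middle of the top of the bridge: beam 36 mm deep (x), 154 mm wide (y), 20 mm thick, on two posts of radius 10 mm at y = +-62 mm. About 144 mm above the bench; its height differs by up to 3 mm either way each time, unlike the bed's
- lever_pivot (a point): the lever's pivot in the bolt's head, on the bolt's vertical axis. The frame turns with the bolt: z up, the lever folds down to +x, pivot axis y. Clockwise from above lowers bolt, lever and foot 4 mm per rad; turning takes 0.22 N m of friction, rising by 0.005 to 0.01 per N of clamping. The foot has 4 to 14 mm to go, 0.9 to 3.5 rad, so several grasps; it stays where left
- lever_tip (a point): middle of the free end of the lever, 94 mm from the pivot: a flat aluminium bar 12 mm thick (pivot x), 22 mm wide (pivot y), standing straight up from the bolt's head at the start; free to grip from 20 mm above the pivot to its end
- lever (a joint): angle of the lever: 0 standing up, 1.5 rad folded down flat (its stop), level above the bridge. It stays where it is left and takes about 0.12 N m to move; folding it also pushes the foot 1 mm further down by a cam
- foot: the bolt's foot below the bridge, a dark rubber disc of radius 12 mm, 12 mm thick; origin at the centre of its underside. It must bear on the flat top of the last's cone
- glue_jar: glue jar with black cap, 95 mm high, a bystander
- wedge: flat wooden block, 90 x 50 x 22 mm, a bystander
There are look-alikes about, which are no part of the job. Leave any yellow look-alike of the last alone.

How it is judged (in metres and radians):
On the way, in this order (a step that is already met when the one before it is completed fails the run):
1. the last stands on the front of the bed, heel towards the bridge, let go of and still (x of last in the frame of fixture between -0.135 and -0.05 m and y of last in the frame of fixture between -0.04 and 0.04 m and z of last in the frame of fixture between 0.015 and 0.028 m and angle between the x axis of last and the x axis of fixture, either way round below 0.5 rad and angle between last's own z axis and vertical below 0.1 rad and contact force between the fingers and last below 0.05 N and linear speed of last below 0.02 m/s), for 0.1 s.
2. the last is slid home: heel in the V stop under the bolt (within 8 mm each way, 0.17 rad) (x of last in the frame of fixture between -0.008 and 0.008 m and y of last in the frame of fixture between -0.008 and 0.008 m and angle between the x axis of last and the x axis of fixture, either way round below 0.17 rad and angle between last's own z axis and vertical below 0.1 rad and z of last in the frame of fixture below 0.026 m), for 0.1 s.
3. the bolt's foot is snug on the last (more than 12 N) with the lever still standing (below 0.4 rad) (contact force between foot and last above 12 N and value of joint lever below 0.4 rad and x of last in the frame of fixture between -0.008 and 0.008 m and y of last in the frame of fixture between -0.008 and 0.008 m), for 0.2 s.
At the end, for the whole second after the job is handed in: the shorter last is home in the press (its origin within 8 mm of the fixture's in x and y, x axes within 0.17 rad, flat on the bed), the foot presses it with more than 12 N, the lever is folded down past 1.35 rad, the last is at rest (all of step 2 and contact force between foot and last above 12 N and value of joint lever above 1.35 rad and linear speed of last below 0.02 m/s); the robot touches nothing.
It fails at once if the longer last is moved by more than 30 mm or tipped (distance of long_last from where it was at the start of the episode above 0.03 m or angle between long_last's own z axis and vertical above 0.3 rad).
It fails at once if the glue jar or the wooden block is moved by more than 40 mm (distance of any of glue_jar, wedge from where it was at the start of the episode above 0.04 m).
It fails at once if the bolt is forced: more than 150 N on the last (contact force between foot and last above 150 N).
It also fails if it takes over 70 s, if anything falls off the work surface, if the arm or the gripper's body presses on something with over 40 N, if the wrist force passes 120 N, or if a joint passes its speed limit or range.

## Working session

There is one attempt and no reset: what is moved stays moved. The work goes in short steps, Python scripts to look and compute and a shell command to move; the robot and the scene stay as the last step left them, time stands still between calls to the robot, and variables do not carry over. Pictures are saved under pics/ and viewed, and the job is handed in when it is done.

```bash
ls -la; mkdir -p pics; python3 - <<'E'
from rig import arm
import cv2
for n in("top","side"):
    im=arm.get_image(n); cv2.imwrite(f"pics/{n}0.png",im)
    c=arm.get_calibration(n); print(n,c["mtx"].tolist(),c["view"].round(4).tolist())
print(arm.sense(), arm.grasp_offset)
E
```

```text
total 12
drwxr-xr-x  3 agent agent 4096 Dec  7 00:33 .
drwxr-xr-x 23 root  root  4096 Dec  7 00:33 ..
drwxr-xr-x  2 agent agent 4096 Dec  7 00:33 pics
top [[605.2949629330735, 0.0, 313.20189201152743], [0.0, 605.2949629330735, 247.62565850373525], [0.0, 0.0, 1.0]] [[0.023, -0.9997, 0.005, -118.0861], [-0.9739, -0.0236, -0.2258, 530.4717], [0.2259, 0.0003, -0.9742, 1605.6384], [0.0, 0.0, 0.0, 1.0]]
side [[484.3412724507954, 0.0, 322.7616811505019], [0.0, 484.3412724507954, 238.35358810515805], [0.0, 0.0, 1.0]] [[-0.7814, -0.6236, 0.0211, 321.6149], [-0.3844, 0.4545, -0.8035, 404.3278], [0.4915, -0.636, -0.5949, 1205.9025], [0.0, 0.0, 0.0, 1.0]]
{'clock': 0.1, 'joint_pos': array([-1.50382585e+00,  2.59293422e-01,  1.53595392e+00,  1.47148636e-05,
        1.34797066e+00, -2.02807891e-01]), 'qvel': array([ 0.00175313, -0.00303945,  0.00026507, -0.0003995 , -0.00029435,
       -0.00018799]), 'joint_torque': array([ 2.68494819e-03, -4.46964741e+01, -2.91246468e+01, -2.24499890e-04,
        6.35084885e-03,  2.61556016e-05]), 'ee_pos': array([ 146.57737223, -529.63960145,  230.55317963]), 'orientation': array([-2.49901749e+00,  1.90177833e+00,  1.66099373e-03]), 'force': array([-0.52472288,  0.58961848, -0.76335147]), 'wrist_torque': array([-0.00173671, -0.01996874, -0.00791782]), 'opening': 1.0040045087970775} -18.700000000000003
```

View pics/top0.png

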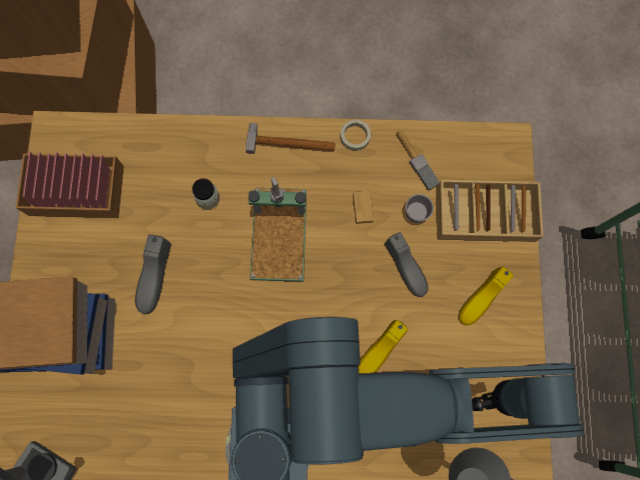

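View pics/side0.png

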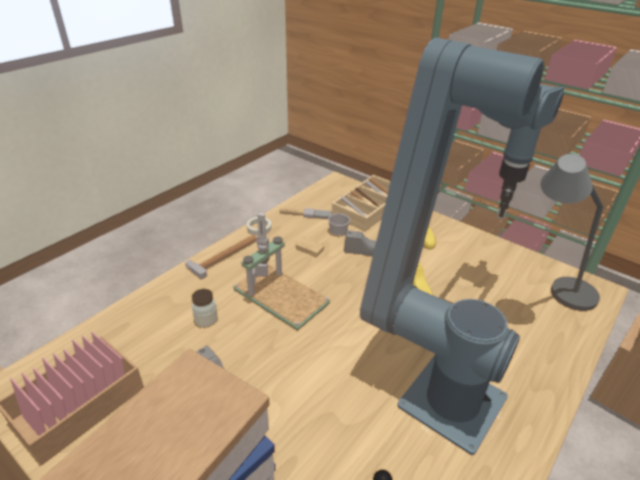

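The top view shows two grey lasts, at about (152,273) and (407,265), with the press at (278,235) and its bridge at (278,197). I'll zoom in to measure.

```bash
cat > h.py <<'E'
import numpy as np, cv2
from rig import arm
def cal(n):
    c=arm.get_calibration(n); return np.array(c["mtx"]),np.array(c["view"])
def ray(n,u,v):
    K,V=cal(n); R,t=V[:3,:3],V[:3,3]
    return -R.T@t, R.T@np.linalg.solve(K,[u,v,1.])
def at(n,u,v,z):
    o,d=ray(n,u,v); return o+d*(z-o[2])/d[2]
def proj(n,P):
    K,V=cal(n); P=np.atleast_2d(P); p=(V[:3,:3]@P.T).T+V[:3,3]; q=(K@p.T).T; return q[:,:2]/q[:,2:]
def crop(im,x0,y0,x1,y1,s,f):
    cv2.imwrite(f,cv2.resize(im[y0:y1,x0:x1],None,fx=s,fy=s,interpolation=cv2.INTER_CUBIC))
E
python3 - <<'E'
from h import *
im=cv2.imread("pics/top0.png")
a=im[220:320,120:220];b=im[220:320,370:470]
f=lambda x:cv2.resize(x,None,fx=4,fy=4,interpolation=cv2.INTER_CUBIC)
cv2.imwrite("pics/lasts.png",np.hstack([f(a),f(b)]))
crop(im,230,165,330,290,4.8,"pics/fix.png")
im=cv2.imread("pics/side0.png"); crop(im,220,200,360,335,4.4,"pics/fixs.png")
E
```

```text
(no output)
```

View pics/lasts.png

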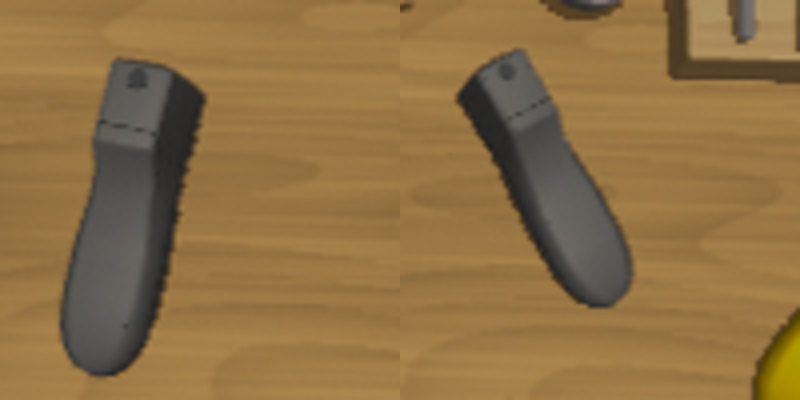

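View pics/fix.png

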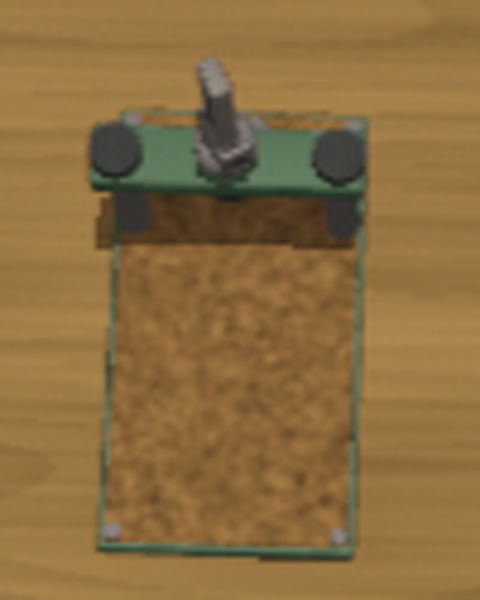

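View pics/fixs.png

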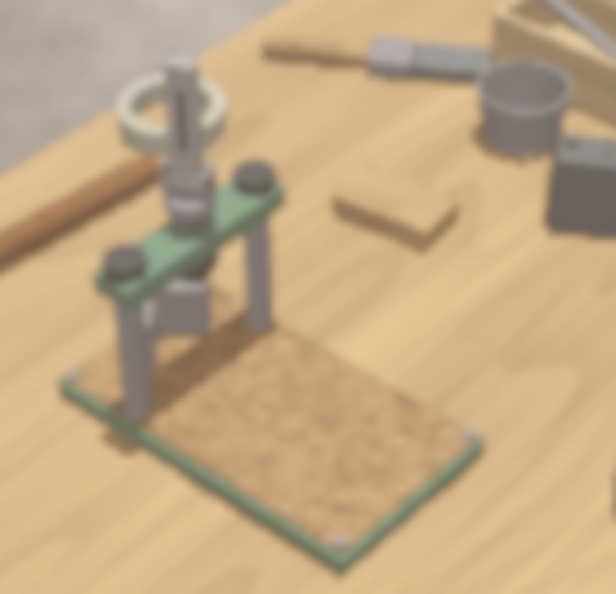

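```bash
python3 - <<'E'
from h import *
fx=lambda x,y:(230+(x+.5)/4.8-.5,165+(y+.5)/4.8-.5)
C=[at("top",*fx(*p),20) for p in [(101,545),(353,551),(125,111),(367,118)]]
C=np.array(C)[:,:2]; print(C.round(1))
# expected local: front-left(-200,75),front-right(-200,-75),rear-left(70,75),rear-right(70,-75)
L=np.array([[-200,75],[-200,-75],[70,75],[70,-75.]])
def fit(L,C):
    a,b=L.mean(0),C.mean(0);H=(L-a).T@(C-b);th=np.arctan2(H[0,1]-H[1,0],H[0,0]+H[1,1])
    R=np.array([[np.cos(th),-np.sin(th)],[np.sin(th),np.cos(th)]]);t=b-R@a
    return th,t,(L@R.T+t-C)
th,t,r=fit(L,C);print("fix",th,t.round(1),r.round(1).tolist())
A=lambda x,y:(120+(x+.5)/4-.5,220+(y+.5)/4-.5)
B=lambda x,y:(370+(x-400+.5)/4-.5,220+(y+.5)/4-.5)
for z in(72,83):
  print(z)
  q=[at("top",*A(*p),z)[:2] for p in[(115,60),(172,71),(158,134),(97,122)]]
  print("A",np.round(q,1).tolist(),[round(float(np.linalg.norm(q[i]-q[(i+1)%4])),1) for i in range(4)])
  q=[at("top",*B(*p),z)[:2] for p in[(484,68),(525,49),(552,99),(508,122)]]
  print("B",np.round(q,1).tolist(),[round(float(np.linalg.norm(q[i]-q[(i+1)%4])),1) for i in range(4)])
print("toeA",at("top",*A(100,377),12)[:2],"toeB",at("top",*B(603,307),12)[:2])
E
```

```text
[[451.   66.9]
 [451.  -79.6]
 [716.1  64.7]
 [715.3 -80.9]]
fix -0.005730768391576606 [648.4  -7.6] [[-2.3, 1.7], [-3.1, -1.9], [2.7, 2.3], [2.6, -2.1]]
72
A [[556.2, 347.6], [549.4, 307.9], [505.0, 313.9], [512.4, 356.1]] [40.2, 44.8, 42.9, 44.7]
B [[566.7, -317.5], [580.9, -345.8], [546.0, -364.0], [529.1, -333.7]] [31.7, 39.4, 34.7, 41.0]
83
A [[553.5, 344.5], [546.7, 305.1], [502.6, 311.1], [510.0, 353.0]] [40.0, 44.5, 42.6, 44.4]
B [[563.9, -316.1], [578.0, -344.2], [543.3, -362.2], [526.5, -332.2]] [31.4, 39.1, 34.4, 40.7]
toeA [345.38883799 355.70594005] toeB [ 412.26908757 -407.33494559]
```

```bash
cat > fitlast.py <<'E'
from h import *
from scipy.optimize import minimize
def model(s=1.0):
    a=np.linspace(-np.pi/2,np.pi/2,9)
    heel=np.c_[8+25*np.cos(a),25*np.sin(a)]
    parts=[]
    def prism(pts,z0,z1): return np.vstack([np.c_[pts,np.full(len(pts),z)] for z in(z0,z1)])
    cone=np.array([[26,17],[26,-17],[-26,-17],[-26,17.]])
    hp=np.vstack([heel,[[-26,25],[-26,-25]]])
    parts.append(np.vstack([prism(hp,0,20),prism(cone,44,72)]))
    wa=np.array([[-26,25],[-26,-25],[-52,-27],[-52,27.]])
    wt=np.array([[-26,17],[-26,-17]])
    parts.append(np.vstack([prism(wa,0,28),np.c_[wt,[60,60]],]))
    t=np.linspace(np.pi/2,3*np.pi/2,9)
    toe=np.c_[-124+31*np.cos(t),27*np.sin(t)]
    fo=np.vstack([[[-52,27],[-52,-27]],toe])
    fo2=np.vstack([[[-52,27],[-52,-27]],np.c_[-124+18*np.cos(t),20*np.sin(t)]])
    parts.append(np.vstack([prism(fo,0,15),np.c_[fo2,np.full(len(fo2),33)]]))
    return [p*s for p in parts]
def place(P,x,y,th,z=0):
    c,s_=np.cos(th),np.sin(th); return P@np.array([[c,s_,0],[-s_,c,0],[0,0,1]])+[x,y,z]
def sil(n,x,y,th,z=0,up=4,box=None,s=1.0):
    x0,y0,x1,y1=box; m=np.zeros(((y1-y0)*up,(x1-x0)*up),np.uint8)
    for p in model(s):
        q=(proj(n,place(p,x,y,th,z))-[x0-.5,y0-.5])*up-.5
        cv2.fillConvexPoly(m,cv2.convexHull(np.round(q*16).astype(np.int32)),255,shift=4)
    return m
def fit(n,mask,box,g,z=0,up=4,s=1.0):
    M=mask
    def cost(p):
        m=sil(n,*p,z=z,up=up,box=box,s=s); return np.count_nonzero(m^M)
    best=None
    for d in(15,6,3):
        r=minimize(cost,g,method="Nelder-Mead",options=dict(initial_simplex=np.array([g,[g[0]+d,g[1],g[2]],[g[0],g[1]+d,g[2]],[g[0],g[1],g[2]+d/60]]),xatol=.02,fatol=1))
        g=r.x
    return r.x,r.fun/np.count_nonzero(M)
E
python3 - <<'E'
from fitlast import *
im=cv2.imread("pics/top0.png")
for name,box,g in(("B",(375,225,440,305),(540,-340,0.47)),("A",(128,228,178,322),(520,330,-.15))):
    x0,y0,x1,y1=box
    c=cv2.resize(im[y0:y1,x0:x1],None,fx=4,fy=4,interpolation=cv2.INTER_CUBIC).astype(int)
    sat=c.max(2)-c.min(2); m=(sat<28).astype(np.uint8)*255
    n,l,st,_=cv2.connectedComponentsWithStats(m); k=1+st[1:,4].argmax(); m=(l==k).astype(np.uint8)*255
    for s in(1,1.15): 
        p,f=fit("top",m,box,g,s=s); print(name,s,p.round(3),round(f,3))
        S=sil("top",*p,box=box,s=s); o=c.astype(np.uint8).copy(); cv2.drawContours(o,cv2.findContours(S,0,1)[0],-1,(0,0,255),1); cv2.imwrite(f"pics/fit{name}{s}.png",o)
fx=lambda x,y:(230+(x+.5)/4.8-.5,165+(y+.5)/4.8-.5)
fs=lambda x,y:(220+(x+.5)/4.4-.5,200+(y+.5)/4.4-.5)
def tri(a,b):
    o1,d1=ray("top",*a);o2,d2=ray("side",*b)
    s=np.linalg.lstsq(np.c_[d1,-d2],o2-o1,rcond=None)[0];P,Q=o1+d1*s[0],o2+d2*s[1];return (P+Q)/2,np.linalg.norm(P-Q)
for a,b in(((115,150),(124,262)),((340,157),(254,177))): print("cap",*tri(fx(*a),fs(*b)))
# bed corners side view: front(341,565)?? 
for p in((341,560),(482,443),(65,382)): print("bedside",at("side",*fs(*p),20).round(1))
print("lever tip",*tri(fx(207,64),fs(181,66)))
print("lever base",*tri(fx(228,158),fs(190,200)))
E
```

```text
B 1 [ 5.52260e+02 -3.39465e+02  5.13000e-01] 0.089
B 1.15 [ 5.44036e+02 -3.39605e+02  4.82000e-01] 0.421
A 1 [ 5.11615e+02  3.35563e+02 -1.52000e-01] 0.18Traceback (most recent call last):
  File "<stdin>", line 9, in <module>
  File "fitlast.py", line 34, in fit
    r=minimize(cost,g,method="Nelder-Mead",options=dict(initial_simplex=np.array([g,[g[0]+d,g[1],g[2]],[g[0],g[1]+d,g[2]],[g[0],g[1],g[2]+d/60]]),xatol=.02,fatol=1))
    res = _minimize_neldermead(fun, x0, args, callback, bounds=bounds,
                               **options)
    fxcc = func(xcc)
    fx = function(np.copy(x), *(wrapper_args + args))
  File "fitlast.py", line 31, in cost
    m=sil(n,*p,z=z,up=up,box=box,s=s); return np.count_nonzero(m^M)
  File "fitlast.py", line 25, in sil
    q=(proj(n,place(p,x,y,th,z))-[x0-.5,y0-.5])*up-.5
       ~~~~^^^^^^^^^^^^^^^^^^^^^
  File "h.py", line 11, in proj
    K,V=cal(n); P=np.atleast_2d(P); p=(V[:3,:3]@P.T).T+V[:3,3]; q=(K@p.T).T; return q[:,:2]/q[:,2:]
        ~~~^^^
  File "h.py", line 4, in cal
    c=arm.get_calibration(n); return np.array(c["mtx"]),np.array(c["view"])
ValueError: time passes only in moves, steps and waits
```

```bash
python3 - <<'E'
s=open('h.py').read().replace('''def cal(n):
    c=arm.get_calibration(n); return np.array(c["mtx"]),np.array(c["view"])''','''import os,json
def cal(n,_c={}):
    if n not in _c:
        if not os.path.exists(n+".npz"):
            c=arm.get_calibration(n); np.savez(n+".npz",K=c["mtx"],V=c["view"])
        d=np.load(n+".npz"); _c[n]=(d["K"],d["V"])
    return _c[n]
def tri(a,b):
    o1,d1=ray("top",*a);o2,d2=ray("side",*b)
    s=np.linalg.lstsq(np.c_[d1,-d2],o2-o1,rcond=None)[0];P,Q=o1+d1*s[0],o2+d2*s[1];return ((P+Q)/2).round(1),round(float(np.linalg.norm(P-Q)),1)''')
open('h.py','w').write(s)
E
python3 - <<'E'
from h import *
fx=lambda x,y:(230+(x+.5)/4.8-.5,165+(y+.5)/4.8-.5)
fs=lambda x,y:(220+(x+.5)/4.4-.5,200+(y+.5)/4.4-.5)
for a,b in(((115,150),(124,262)),((340,157),(254,177))): print("cap",*tri(fx(*a),fs(*b)))
for p in((341,560),(482,443),(65,382)): print("bedside",at("side",*fs(*p),20).round(1))
print("lever tip",*tri(fx(207,64),fs(181,66)))
print("lever base",*tri(fx(228,158),fs(190,200)))
im=cv2.imread("pics/side0.png"); crop(im,330,215,430,285,6,"pics/lastside.png")
im=cv2.imread("pics/fitB1.png"); cv2.imwrite("pics/fitBx.png",cv2.resize(im,None,fx=1.8,fy=1.8))
E
```

```text
cap [649.3  55.7 149.4] 1.1
cap [648.7 -68.8 148.5] 1.0
bedside [446.4  73.1  20. ]
bedside [443.1 -69.7  20. ]
bedside [705.9  69.7  20. ]
lever tip [652.7  -4.8 273.6] 9.8
lever base [643.9  -6.2 166. ] 5.4
```

View pics/fitBx.png

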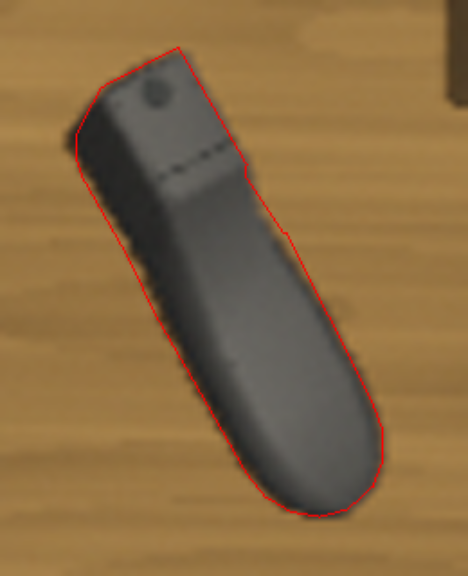

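View pics/lastside.png

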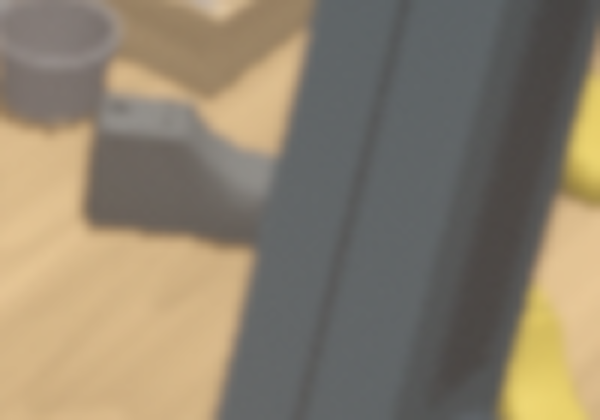

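```bash
cat >> h.py <<'E'
from scipy.spatial.transform import Rotation as Ro
def rel(x,y,z,yaw):
    """world target and tool-x yaw (mod pi) -> tool shift and turn"""
    s=arm.sense(); R=Ro.from_rotvec(s["orientation"]).as_matrix()
    d=R.T@(np.array([x,y,z])-s["ee_pos"]); cy=np.arctan2(R[1,0],R[0,0])
    dy=-(yaw-cy); dy=(dy+np.pi/2)%np.pi-np.pi/2
    print("t",round(s["clock"],2),"pos",s["ee_pos"].round(1),"yaw",round(cy,3),"j6",round(s["joint_pos"][5],2),"F",s["force"].round(1),"op",round(s["opening"],3))
    print("shift",d.round(1),"turn deg",round(np.degrees(dy),1))
E
python3 - <<'E'
from h import *
rel(551,-341,150,0.51+np.pi/2)
rel(551,-341,40,0.51+np.pi/2)
R=Ro.from_rotvec(arm.sense()["orientation"]).as_matrix(); print(R.round(3))
E
```

```text
t 0.1 pos [ 146.6 -529.6  230.6] yaw -1.301 j6 -0.2 F [-0.5  0.6 -0.8] op 1.004
shift [ -73.9 -440.    80.8] turn deg -13.8
t 0.1 pos [ 146.6 -529.6  230.6] yaw -1.301 j6 -0.2 F [-0.5  0.6 -0.8] op 1.004
shift [ -73.7 -440.   190.8] turn deg -13.8
[[ 0.267 -0.964 -0.   ]
 [-0.964 -0.267  0.002]
 [-0.002 -0.    -1.   ]]
```

```bash
python3 -m pendant '-8 -48 0 0; -16 -96 0 0; -25 -150 0 -5; -34 -205 0 -9; -44 -260 10 -13.8; -53 -315 30 -13.8; -62 -370 50 -13.8; -70 -420 70 -13.8; -73.9 -440 81 -13.8; -73.9 -440 81 -13.8' 0 60; python3 - <<'E'
from h import *
rel(551,-341,150,0.51+np.pi/2)
cv2.imwrite("pics/t1.png",arm.get_image("top"));im=arm.get_image("side")
cv2.imwrite("pics/s1.png",im);crop(im,320,180,520,310,4,"pics/s1c.png");crop(cv2.imread("pics/t1.png"),350,190,470,310,5,"pics/t1c.png")
E
```

```text
clock: 1.35
ee_pos: [551.0, -340.3, 148.6]
orientation: [-2.712, 1.585, 0.005]
force: [-0.9, 0.0, 0.2]
opening: 1.005
t 1.35 pos [ 551.  -340.3  148.6] yaw -1.058 j6 0.33 F [-0.9  0.   0.2] op 1.005
shift [ 0.6  0.4 -1.4] turn deg 0.2
```

View pics/s1c.png

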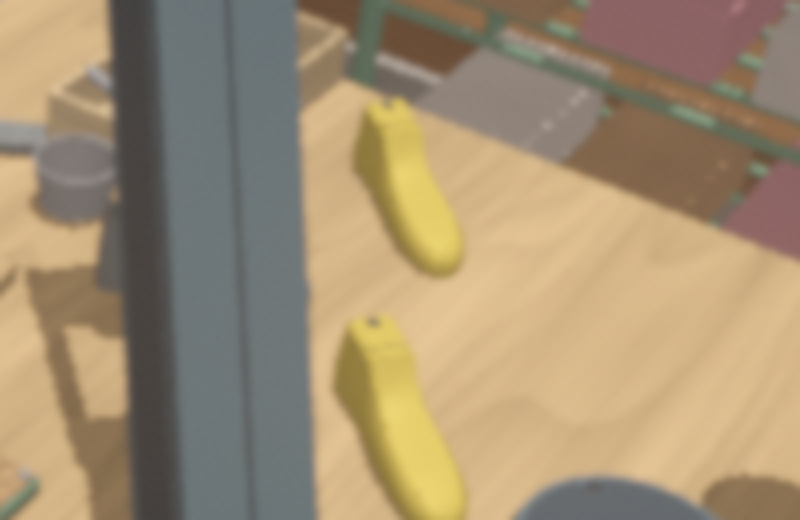

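View pics/t1c.png

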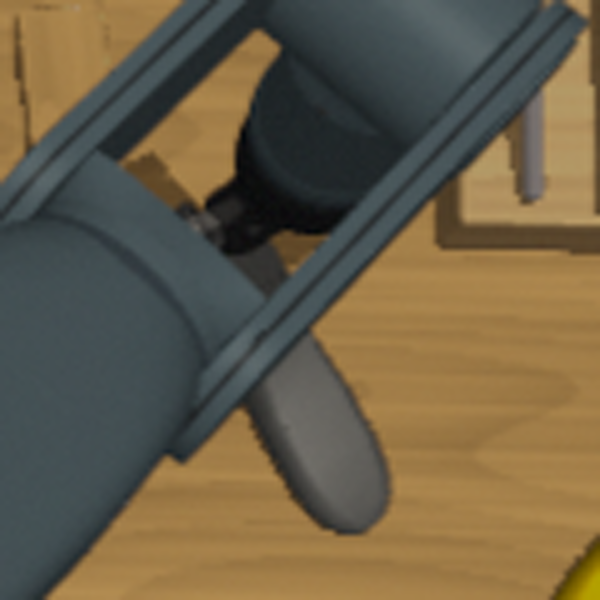

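The arm hides the cone. The toe of the shorter last, at (350,500) in the zoomed top view, hasn't moved. Next I'll go down and grip.

```bash
python3 -m pendant '0.5 0 40 0; 0.5 0 80 0; 0.5 0 107 0; 0.5 0 107 0' 0 60;  python3 -m pendant '0 0 0 0; 0 0 0 0; 0 0 0 0; 0 0 0 0; 0 0 0 0; 0 0 0 0' 255 60; python3 - <<'E'
from h import *
rel(551,-341,40,0.51+np.pi/2)
E
```

```text
clock: 1.95
ee_pos: [548.8, -342.4, 42.0]
orientation: [-2.708, 1.591, 0.006]
force: [-0.5, 0.7, 0.3]
opening: 1.0
clock: 2.7
ee_pos: [551.8, -342.4, 45.0]
orientation: [2.71, -1.588, 0.003]
force: [-0.6, 0.6, 6.7]
opening: 0.388
t 2.7 pos [ 551.8 -342.4   45. ] yaw -1.06 j6 0.33 F [-0.6  0.6  6.7] op 0.388
shift [-1.6  0.1  5. ] turn deg 0.0
```

```bash
python3 -m pendant '0 0 -20 0; 0 0 -50 0; 0 0 -75 0; 0 0 -75 0' ; python3 - <<'E'
from h import *
rel(559,-6.5,120,np.pi/2-0.005)
E
```

```text
clock: 3.2
ee_pos: [552.3, -342.8, 120.2]
orientation: [2.71, -1.588, 0.007]
force: [0.4, -0.2, -4.1]
opening: 0.389
t 3.2 pos [ 552.3 -342.8  120.2] yaw -1.06 j6 0.33 F [ 0.4 -0.2 -4.1] op 0.389
shift [-290.1 -170.3   -0.7] turn deg 29.6
```

```bash
python3 -m pendant '-35 -20 0 2; -75 -45 0 6; -118 -70 0 11; -161 -95 0 16; -204 -120 0 21; -245 -144 0 26; -275 -161 0 29.6; -290 -170 0 29.6; -290 -170 0 29.6' ; python3 - <<'E'
from h import *
rel(559,-6.5,70,np.pi/2-0.005)
cv2.imwrite("pics/t2.png",arm.get_image("top"));im=arm.get_image("side")
crop(im,220,160,400,320,3.5,"pics/s2c.png");crop(cv2.imread("pics/t2.png"),220,160,360,310,4,"pics/t2c.png")
E
```

```text
clock: 4.32
ee_pos: [557.2, -5.1, 117.4]
orientation: [2.218, -2.224, -0.002]
force: [0.1, -0.8, -3.3]
opening: 0.387
t 4.33 pos [557.2  -5.1 117.4] yaw -1.574 j6 1.36 F [ 0.1 -0.8 -3.3] op 0.387
shift [ 1.4 -1.8 47.4] turn deg 0.1
```

View pics/s2c.png

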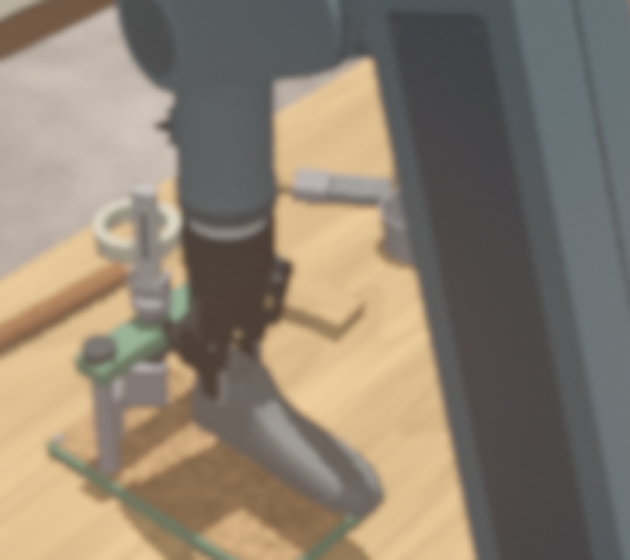

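View pics/t2c.png

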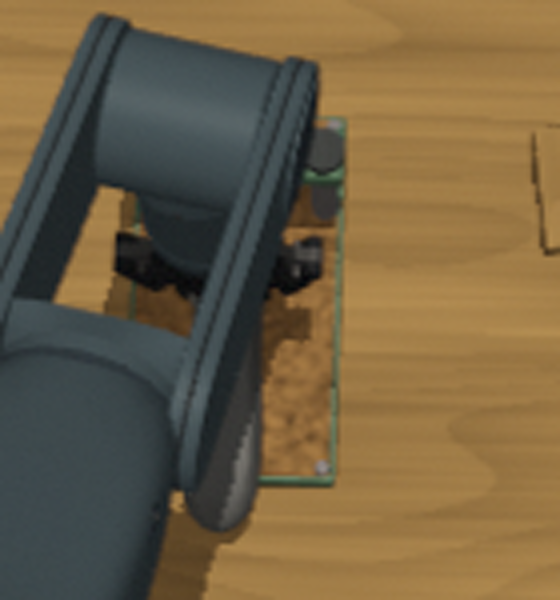

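```bash
python3 -m pendant '1 -2 20 0; 1 -2 38 0; 1 -2 46 0; 1 -2 50 0; 1 -2 51.5 0; 1 -2 52.5 0; 1 -2 52.5 0'; python3 - <<'E'
from h import *
rel(559,-6.5,65,np.pi/2-0.005)
E
```

```text
clock: 5.3
ee_pos: [560.1, -7.0, 66.2]
orientation: [-2.215, 2.228, -0.001]
force: [-0.1, 0.1, -4.2]
opening: 0.385
t 5.3 pos [560.1  -7.   66.2] yaw -1.577 j6 1.37 F [-0.1  0.1 -4.2] op 0.385
shift [-0.5  1.1  1.2] turn deg -0.0
```

```bash
python3 -m pendant '0 0 1 0; 0 0 2 0; 0 0 2 0'; python3 -m pendant '0 0 0.5 0; 0 0 1 0; 0 0 1 0'
```

```text
clock: 5.68
ee_pos: [560.1, -7.0, 65.0]
orientation: [-2.215, 2.228, -0.001]
force: [-2.7, -0.2, 4.8]
opening: 0.386
clock: 6.05
ee_pos: [560.1, -7.0, 65.0]
orientation: [-2.214, 2.227, -0.002]
force: [-5.0, 0.7, 11.4]
opening: 0.382
```

```bash
python3 -m pendant '0 0 0 0; 0 0 0 0; 0 0 0 0; 0 0 0 0' 0; python3 -m pendant '0 0 -20 0; 0 0 -60 0; 0 0 -100 0; 0 0 -100 0' 0; python3 - <<'E'
from h import *
im=arm.get_image("top"); cv2.imwrite("pics/t3.png",im); crop(im,220,160,360,310,4,"pics/t3c.png")
im=arm.get_image("side"); cv2.imwrite("pics/s3.png",im);crop(im,220,180,380,330,4,"pics/s3c.png")
rel(472,-6.5,120,np.pi/2-0.005)
E
```

```text
clock: 6.55
ee_pos: [559.8, -7.0, 62.6]
orientation: [2.215, -2.228, -0.0]
force: [0.3, -0.5, -0.1]
opening: 1.002
clock: 7.05
ee_pos: [562.2, -7.4, 166.4]
orientation: [-2.212, 2.225, -0.01]
force: [-1.0, -0.3, -0.4]
opening: 0.999
t 7.15 pos [559.8  -6.9 162.8] yaw -1.577 j6 1.37 F [ 0.1  0.8 -0.7] op 0.999
shift [ 0.1 87.8 42.8] turn deg -0.1
```

View pics/t3c.png

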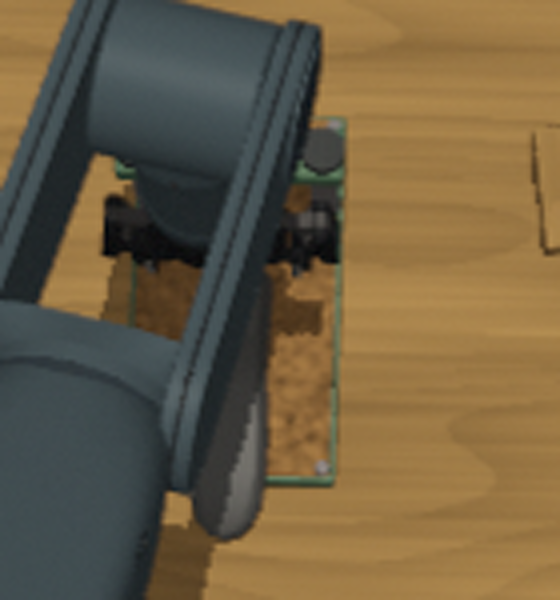

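View pics/s3c.png

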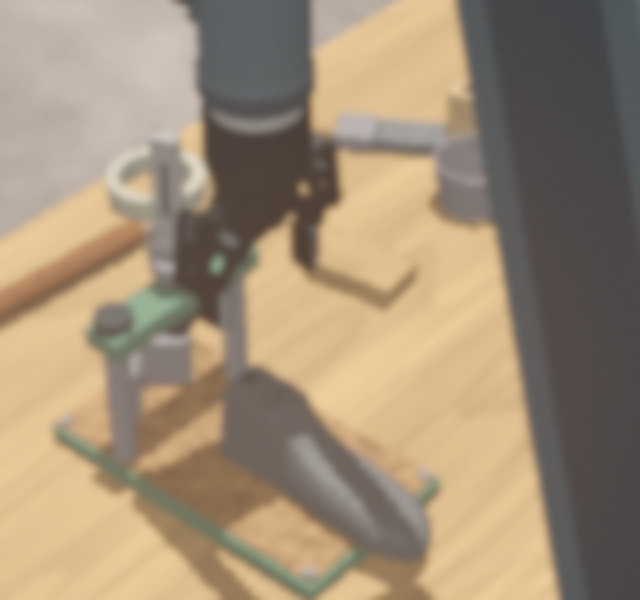

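```bash
python3 - <<'E'
from fitlast import *
im=cv2.imread("pics/s3.png");box=(220,180,380,330)
c=cv2.resize(im[180:330,220:380],None,fx=4,fy=4,interpolation=cv2.INTER_CUBIC)
for p,col in(((560,-7,-.005),(0,0,255)),):
    S=sil("side",*p,z=20,box=box); cv2.drawContours(c,cv2.findContours(S,0,1)[0],-1,col,1)
cv2.imwrite("pics/s3f.png",c)
im=cv2.imread("pics/t3.png");box=(220,160,360,310)
c=cv2.resize(im[160:310,220:360],None,fx=4,fy=4,interpolation=cv2.INTER_CUBIC)
S=sil("top",*p,z=20,box=box); cv2.drawContours(c,cv2.findContours(S,0,1)[0],-1,col,1)
cv2.imwrite("pics/t3f.png",c)
E
```

```text
(no output)
```

View pics/s3f.png

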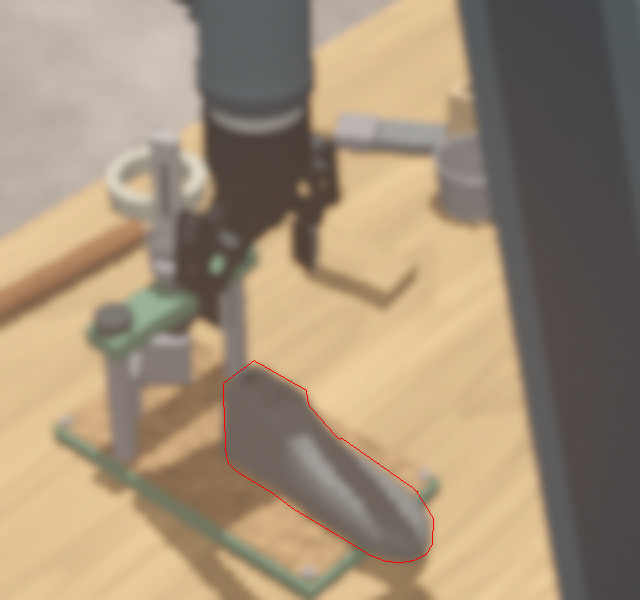

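View pics/t3f.png

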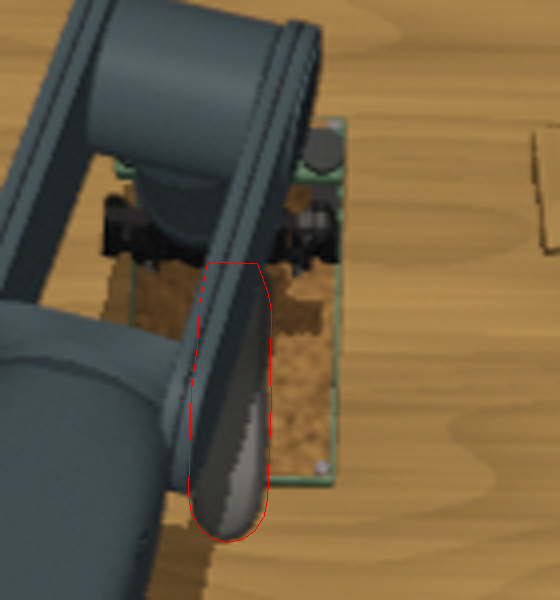

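```bash
python3 -m pendant '0 30 0 0; 0 65 0 0; 0 88 10 0; 0 88 45 0; 0 88 90 0; 0 88 125 0; 0 88 142 0; 0 88 142 0' 0 40; python3 - <<'E'
from h import *
rel(472,-7,21,np.pi/2-0.005)
E
```

```text
clock: 8.15
ee_pos: [469.4, -5.8, 18.4]
orientation: [2.212, -2.226, -0.008]
force: [-0.2, 0.5, -0.2]
opening: 1.003
t 8.15 pos [469.4  -5.8  18.4] yaw -1.577 j6 1.33 F [-0.2  0.5 -0.2] op 1.003
shift [ 1.1 -2.6 -2.6] turn deg -0.1
```

```bash
python3 -m pendant '0 0 -1 0; 0 0 -1 0'; python3 -m pendant '0 0 0 0; 0 0 0 0; 0 0 0 0; 0 0 0 0; 0 0 0 0' 255 40; python3 - <<'E'
from h import *
rel(560.5,-7,21,np.pi/2-0.005)
E
```

```text
clock: 8.4
ee_pos: [472.5, -6.6, 22.6]
orientation: [-2.214, 2.227, -0.002]
force: [0.7, 0.5, -0.8]
opening: 1.0
clock: 9.02
ee_pos: [472.2, -6.5, 22.5]
orientation: [-2.214, 2.228, -0.001]
force: [-1.9, 1.0, 5.7]
opening: 0.627
t 9.03 pos [472.2  -6.5  22.5] yaw -1.577 j6 1.33 F [-1.9  1.   5.7] op 0.627
shift [  0.  -88.3   1.6] turn deg -0.1
```

```bash
python3 -m pendant '0 -8 0 0; 0 -20 0 0; 0 -32 0 0; 0 -44 0 0; 0 -56 0 0; 0 -66 0 0; 0 -74 0 0; 0 -78 0 0; 0 -78 0 0'; python3 - <<'E'
from h import *
rel(560.5,-7,21,np.pi/2-0.005)
E
```

```text
clock: 10.15
ee_pos: [548.6, -6.7, 22.5]
orientation: [2.214, -2.227, -0.003]
force: [-5.8, 0.1, 9.7]
opening: 0.631
t 10.15 pos [548.6  -6.7  22.5] yaw -1.576 j6 1.36 F [-5.8  0.1  9.7] op 0.631
shift [  0.2 -11.9   1.4] turn deg -0.0
```

```bash
python3 -m pendant '0 -2 0 0; 0 -4 0 0; 0 -6 0 0; 0 -8 0 0; 0 -8 0 0'; python3 -m pendant '0 -1 0 0; 0 -2 0 0; 0 -2 0 0';python3 -m pendant '0 -1 0 0; 0 -2 0 0; 0 -2 0 0';python3 - <<'E'
from h import *
rel(560.5,-7,21,np.pi/2-0.005)
E
```

```text
clock: 10.78
ee_pos: [556.1, -6.7, 22.4]
orientation: [2.214, -2.226, -0.004]
force: [-7.3, 0.8, 10.8]
opening: 0.627
clock: 11.15
ee_pos: [556.9, -6.7, 22.4]
orientation: [2.213, -2.225, -0.006]
force: [-10.4, -0.8, 14.5]
opening: 0.63
clock: 11.52
ee_pos: [556.9, -6.7, 22.4]
orientation: [2.211, -2.223, -0.011]
force: [-16.0, -0.7, 18.3]
opening: 0.627
t 11.53 pos [556.9  -6.7  22.4] yaw -1.576 j6 1.37 F [-16.   -0.7  18.3] op 0.627
shift [ 0.3 -3.6  1.4] turn deg -0.0
```

```bash
python3 - <<'E'
from fitlast import *
im=arm.get_image("side");cv2.imwrite("pics/s4.png",im)
box=(200,160,360,310);c=cv2.resize(im[160:310,200:360],None,fx=4,fy=4,interpolation=cv2.INTER_CUBIC);cv2.imwrite("pics/s4c.png",c)
for p,col in(((645,-7,-.005),(0,0,255)),((649,-7,-.005),(255,0,0))):
    S=sil("side",*p,z=20,box=box); cv2.drawContours(c,cv2.findContours(S,0,1)[0],-1,col,1)
cv2.imwrite("pics/s4f.png",c)
im=arm.get_image("top");cv2.imwrite("pics/t4.png",im);crop(im,220,160,360,310,4,"pics/t4c.png")
E
```

```text
(no output)
```

View pics/s4f.png

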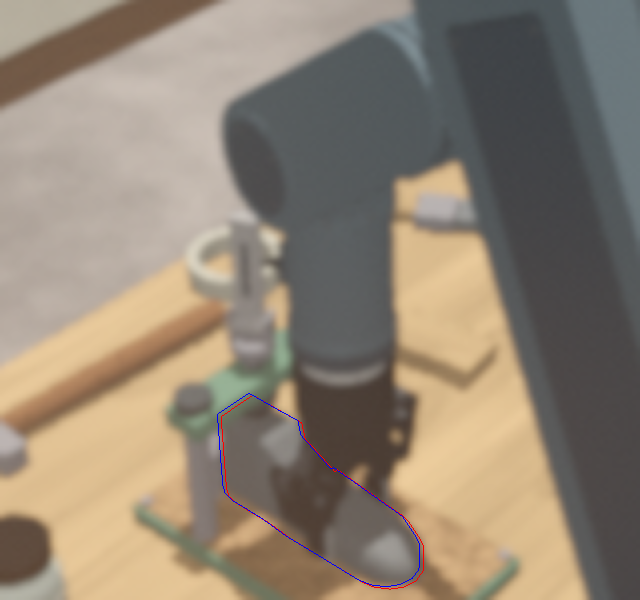

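View pics/t4c.png

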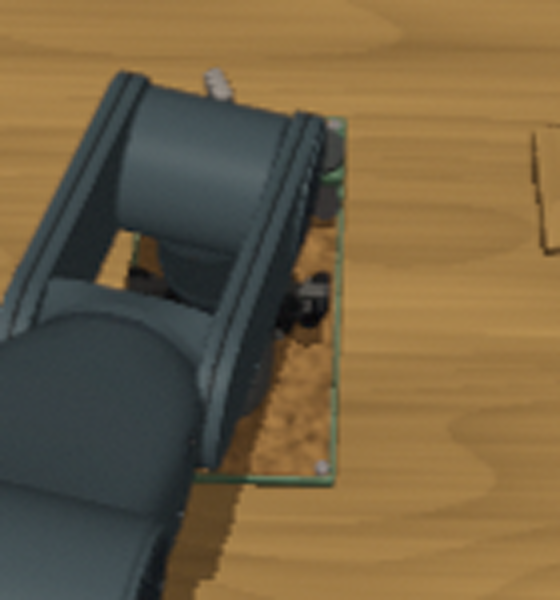

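```bash
python3 -m pendant '0 -1.5 -0.5 0; 0 -3 -1 0; 0 -3 -1 0; 0 -3 -1 0'; python3 -m pendant '0 2 -2 0; 0 4 -3 0; 0 4 -3 0';python3 -m pendant '0 0 0 0; 0 0 0 0; 0 0 0 0; 0 0 0 0' 0;python3 - <<'E'
from h import *
rel(560.5,-7,21,np.pi/2-0.005)
E
```

```text
clock: 12.12
ee_pos: [557.1, -6.5, 22.3]
orientation: [2.209, -2.22, -0.017]
force: [-22.5, -2.0, 18.2]
opening: 0.621
clock: 12.5
ee_pos: [557.7, -6.0, 24.3]
orientation: [2.213, -2.225, -0.009]
force: [-6.5, 2.6, -5.6]
opening: 0.625
clock: 13.0
ee_pos: [561.4, -7.2, 26.1]
orientation: [-2.214, 2.228, -0.001]
force: [-0.4, -0.9, -0.7]
opening: 1.0
t 13.0 pos [561.4  -7.2  26.1] yaw -1.577 j6 1.37 F [-0.4 -0.9 -0.7] op 1.0
shift [-0.2  0.9  5.1] turn deg -0.1
```

```bash
python3 -m pendant '0 20 0 0; 0 55 0 0; 0 90 -20 0; 0 90 -70 0; 0 90 -130 0; 60 90 -180 0; 115 90 -220 0; 170 90 -240 0; 230 90 -240 0; 280 90 -240 0' 0;python3 - <<'E'
from fitlast import *
im=arm.get_image("side");cv2.imwrite("pics/s5.png",im)
box=(200,160,360,310);c=cv2.resize(im[160:310,200:360],None,fx=4,fy=4,interpolation=cv2.INTER_CUBIC);cv2.imwrite("pics/s5c.png",c)
im=arm.get_image("top");cv2.imwrite("pics/t5.png",im);crop(im,230,160,330,285,4.8,"pics/t5c.png")
rel(649,-7,300,np.pi/2-0.005)
E
```

```text
clock: 14.25
ee_pos: [469.3, -288.4, 267.2]
orientation: [-2.215, 2.228, -0.004]
force: [0.3, 0.2, -0.2]
opening: 0.997
t 14.35 pos [ 468.6 -292.5  265.6] yaw -1.583 j6 0.82 F [-0.1  1.4 -0.6] op 0.999
shift [-287.5 -177.1  -35.2] turn deg -0.4
```

View pics/s5c.png

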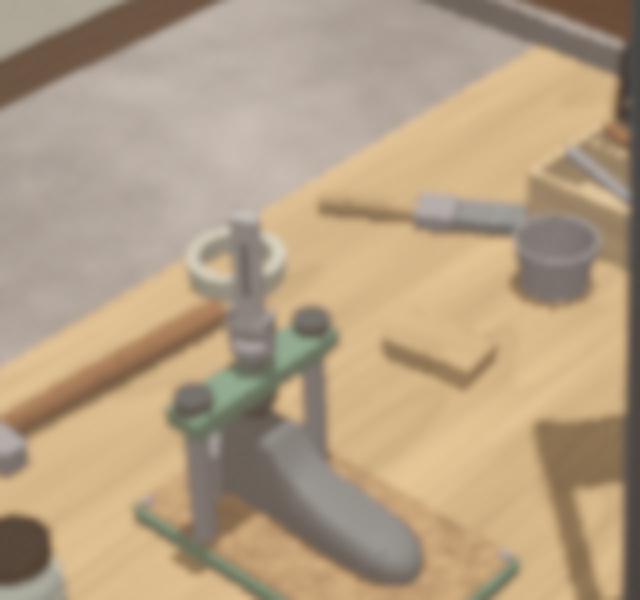

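View pics/t5c.png

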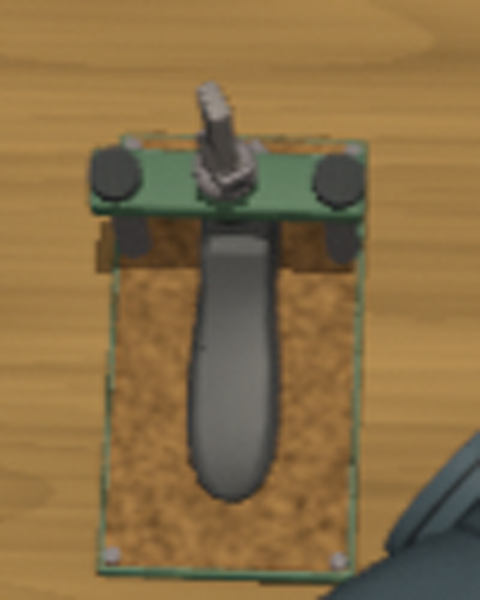

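```bash
python3 - <<'E'
from fitlast import *
fx=lambda x,y:(230+(x+.5)/4.8-.5,160+(y+.5)/4.8-.5)
for z in(25,30,35): print("toe",z,at("top",*fx(232,500),z).round(1))
for p in((101,570),(353,576),(125,135),(367,142)): print(at("top",*fx(*p),20).round(1))
# silhouette overlay
im=cv2.imread("pics/t5.png");box=(230,160,330,285)
c=cv2.resize(im[160:285,230:330],None,fx=4.8,fy=4.8,interpolation=cv2.INTER_CUBIC)
for p,col in(((645,-7,-.005),(0,0,255)),((649,-7,-.005),(255,0,0))):
    S=sil("top",*p,z=20,box=box,up=4); S=cv2.resize(S,(480,600)); cv2.drawContours(c,cv2.findContours((S>127).astype(np.uint8),0,1)[0],-1,col,1)
cv2.imwrite("pics/t5f.png",c)
E
```

```text
toe 25 [492.7  -8.   25. ]
toe 30 [491.7  -8.3  30. ]
toe 35 [490.7  -8.6  35. ]
[450.5  66.9  20. ]
[450.4 -79.6  20. ]
[716.1  64.7  20. ]
[715.3 -80.9  20. ]
```

View pics/t5f.png

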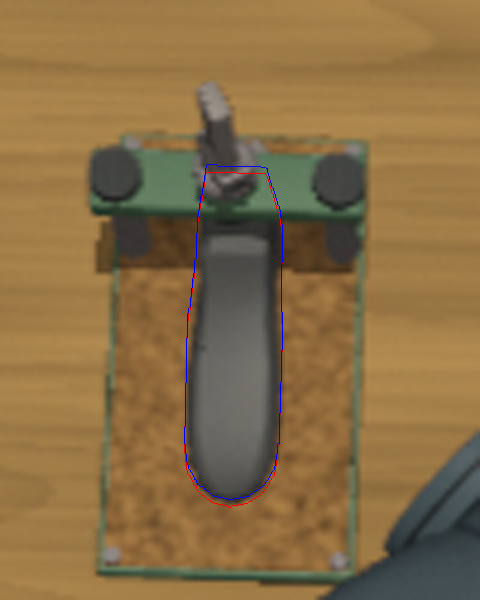

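```bash
python3 - <<'E'
from h import *
crop(cv2.imread("pics/t5.png"),262,170,290,206,16,"pics/lt.png")
crop(cv2.imread("pics/s5.png"),240,205,290,265,10,"pics/ls.png")
E
```

```text
(no output)
```

View pics/lt.png

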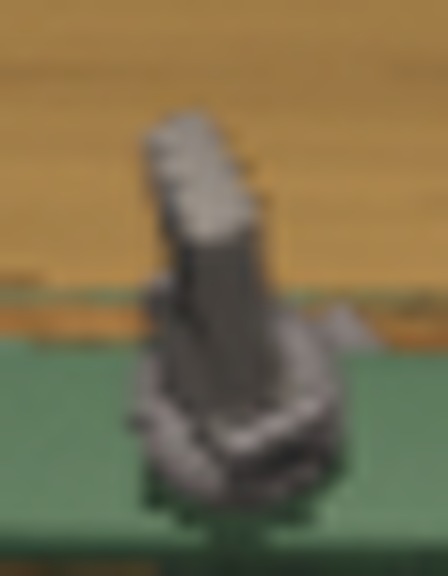

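View pics/ls.png

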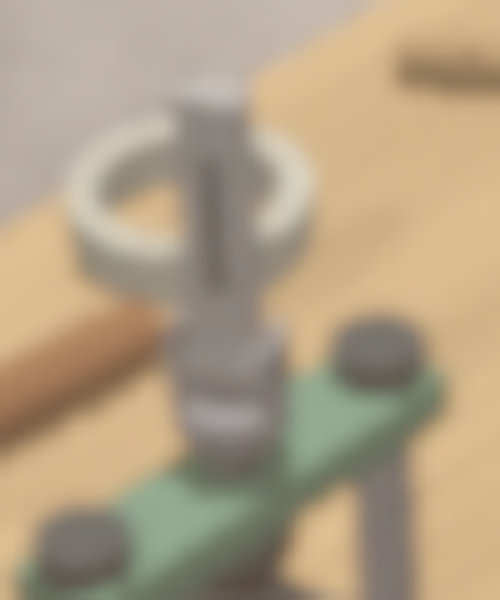

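```bash
python3 - <<'E'
from h import *
ft=lambda x,y:(262+(x+.5)/16-.5,170+(y+.5)/16-.5)
fs=lambda x,y:(240+(x+.5)/10-.5,205+(y+.5)/10-.5)
print(tri(ft(200,175),fs(208,92)))
P=tri(ft(200,175),fs(208,92))[0]
for n,f in(("top",ft),("side",fs)):
    for z in (255,265,275): print(n,z,proj(n,[649,-7,z]).round(2), f(200,175) if n=="top" else fs(208,92))
K,V=cal("side");print("sidecam",-V[:3,:3].T@V[:3,3])
z=P[2]
for a,b in(((200,105),(260,210)),((145,140),(195,245)),((145,140),(200,105)),((195,245),(260,210))):
    d=(at("top",*ft(*b),z)-at("top",*ft(*a),z))[:2]; print(np.linalg.norm(d).round(1),np.arctan2(*d[::-1]).round(2))
E
```

```text
(array([649.5,  -6. , 275.6]), 1.1)
top 255 [[275.02 183.63]] (274.03125, 180.46875)
top 265 [[274.79 182.3 ]] (274.03125, 180.46875)
top 275 [[274.56 180.95]] (274.03125, 180.46875)
side 255 [[260.96 219.64]] (260.35, 213.75)
side 265 [[260.76 216.72]] (260.35, 213.75)
side 275 [[260.57 213.77]] (260.35, 213.75)
sidecam [-185.96294225  783.70556388 1035.53917542]
19.4 -2.61
18.7 -2.68
10.1 -0.95
11.4 -1.03
```

```bash
python3 -m pendant '0 0 -10 -10; 0 0 -30 -20; 0 0 -50 -31; 0 0 -60 -42; 0 0 -60 -53; 0 0 -60 -64; 0 0 -60 -75; 0 0 -60 -86; 0 0 -60 -97; 0 0 -60 -106' 0; python3 -m pendant '0 0 0 -11; 0 0 0 -22; 0 0 0 -33; 0 0 0 -44; 0 0 0 -55; 0 0 0 -66; 0 0 0 -77; 0 0 0 -88; 0 0 0 -98; 0 0 0 -105' 0; python3 - <<'E'
from h import *
rel(649,-6.5,325,2.10)
E
```

```text
clock: 15.6
ee_pos: [469.2, -285.4, 325.8]
orientation: [-3.111, -0.437, -0.0]
force: [1.1, 0.7, 0.4]
opening: 1.002
clock: 16.85
ee_pos: [469.2, -285.4, 325.8]
orientation: [-1.549, -2.733, -0.0]
force: [0.1, 0.8, -0.1]
opening: 0.997
t 16.85 pos [ 469.2 -285.4  325.8] yaw 2.111 j6 -2.86 F [ 0.1  0.8 -0.1] op 0.997
shift [146.9 297.6   0.8] turn deg 0.6
```

```bash
python3 -m pendant '12 24 0 0; 36 72 0 0; 62 125 0 0; 88 178 0 0; 113 230 0 0; 133 270 0 0; 144 292 0 0; 147 297.6 0 0; 147 297.6 0 0; 147 297.6 0 0' 0; python3 - <<'E'
from h import *
rel(649,-6.5,222,2.10)
E
```

```text
clock: 18.1
ee_pos: [650.0, -9.7, 326.1]
orientation: [1.559, 2.727, -0.001]
force: [-0.2, -0.5, 0.7]
opening: 0.999
t 18.1 pos [650.   -9.7 326.1] yaw 2.103 j6 -2.29 F [-0.2 -0.5  0.7] op 0.999
shift [  3.3   0.8 104.1] turn deg 0.2
```

```bash
python3 -m pendant '0 0 0 0; 0 0 0 0' 0; python3 - <<'E'
from h import *
rel(649,-6.5,222,2.10)
E
```

```text
clock: 18.35
ee_pos: [650.3, -9.0, 326.1]
orientation: [1.558, 2.728, -0.0]
force: [-0.1, 0.4, -0.7]
opening: 1.0
t 18.35 pos [650.3  -9.  326.1] yaw 2.104 j6 -2.29 F [-0.1  0.4 -0.7] op 1.0
shift [  2.8   0.2 104. ] turn deg 0.2
```

```bash
python3 -m pendant '2.8 0 25 0; 2.8 0 60 0; 2.8 0 90 0; 2.8 0 104 0; 2.8 0 104 0' 0; python3 - <<'E'
from h import *
rel(649,-6.5,222,2.10)
im=arm.get_image("side");cv2.imwrite("pics/s6.png",im);crop(im,200,140,340,280,4.2,"pics/s6c.png")
im=arm.get_image("top");cv2.imwrite("pics/t6.png",im);crop(im,220,130,340,250,5,"pics/t6c.png")
E
```

```text
clock: 18.98
ee_pos: [648.7, -5.8, 221.2]
orientation: [-1.556, -2.727, 0.001]
force: [-0.1, 0.6, 0.5]
opening: 0.997
t 18.98 pos [648.7  -5.8 221.2] yaw 2.105 j6 -2.29 F [-0.1  0.6  0.5] op 0.997
shift [-0.7 -0.  -0.8] turn deg 0.3
```

View pics/s6c.png

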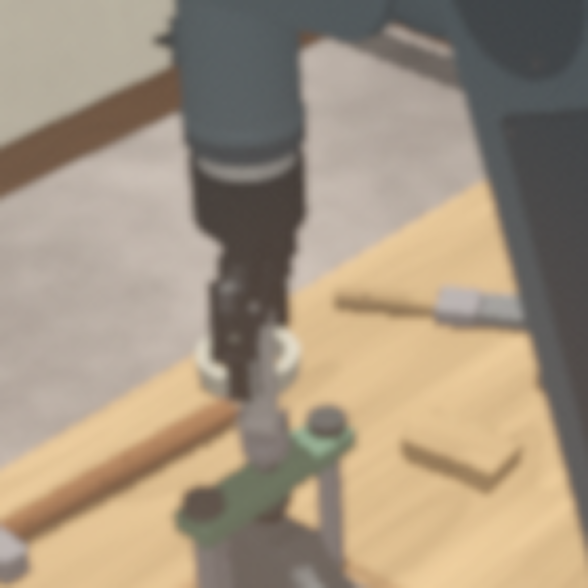

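View pics/t6c.png

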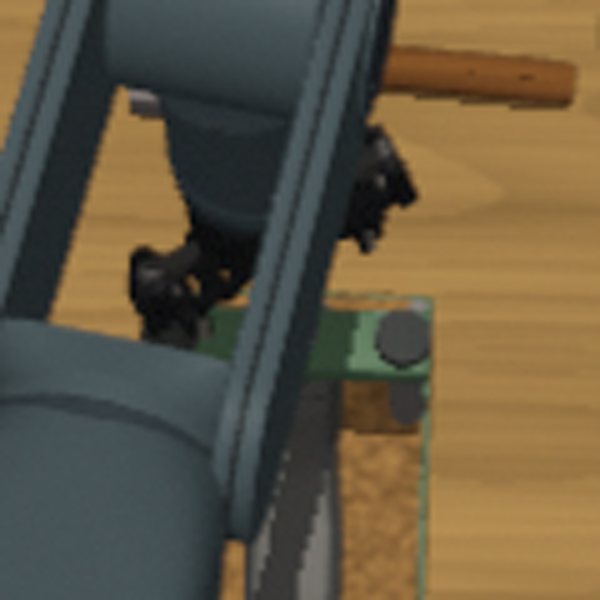

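```bash
python3 -m pendant '0 0 0 0; 0 0 0 0; 0 0 0 0; 0 0 0 0; 0 0 0 0; 0 0 0 0; 0 0 0 0' 255 60; python3 - <<'E'
from h import *
rel(649,-6.5,222,2.10); print(arm.sense()["wrist_torque"].round(3))
E
```

```text
clock: 19.95
ee_pos: [648.7, -5.1, 222.1]
orientation: [-1.556, -2.728, -0.001]
force: [-3.3, 3.6, 5.9]
opening: 0.132
t 19.95 pos [648.7  -5.1 222.1] yaw 2.105 j6 -2.29 F [-3.3  3.6  5.9] op 0.132
shift [-1.4 -0.5  0.1] turn deg 0.3
[ 0.86   0.77  -0.185]
```

```bash
python3 -m pendant '1 0 -0.5 4; 1 0 -0.2 10; 1 0 0.2 16; 1 0 0.6 22; 1 0 1.1 29; 1 0 1.1 29'; python3 - <<'E'
from h import *
rel(649,-6.5,222,2.10); print(arm.sense()["wrist_torque"].round(3))
E
```

```text
clock: 20.7
ee_pos: [648.4, -5.0, 220.3]
orientation: [-2.189, -2.253, 0.001]
force: [-2.0, 1.8, -0.1]
opening: 0.134
t 20.7 pos [648.4  -5.  220.3] yaw 1.6 j6 -1.78 F [-2.   1.8 -0.1] op 0.134
shift [-1.5  0.6 -1.7] turn deg -28.7
[ 0.374  0.291 -0.226]
```

```bash
python3 -m pendant '0 0 0.5 7; 0 0 1 14; 0 0 1.5 21; 0 0 2.1 30; 0 0 2.1 30'; python3 - <<'E'
from h import *
rel(649,-6.5,222,2.10); print(arm.sense()["wrist_torque"].round(3))
E
```

```text
clock: 21.32
ee_pos: [648.3, -5.1, 218.2]
orientation: [-2.696, -1.613, 0.001]
force: [-2.4, 0.4, -0.4]
opening: 0.132
t 21.32 pos [648.3  -5.1 218.2] yaw 1.078 j6 -1.26 F [-2.4  0.4 -0.4] op 0.132
shift [-0.9  1.3 -3.8] turn deg -58.5
[ 0.195  0.365 -0.197]
```

```bash
python3 -m pendant '0 0 0.5 7; 0 0 1 14; 0 0 1.5 21; 0 0 1.5 21'; python3 - <<'E'
from h import *
rel(649,-6.5,222,2.10); print(arm.sense()["wrist_torque"].round(3))
E
```

```text
clock: 21.82
ee_pos: [648.2, -5.2, 216.7]
orientation: [2.944, 1.097, -0.002]
force: [-3.2, 0.8, -0.3]
opening: 0.135
t 21.82 pos [648.2  -5.2 216.7] yaw 0.713 j6 -0.89 F [-3.2  0.8 -0.3] op 0.135
shift [-0.2  1.5 -5.3] turn deg -79.5
[ 0.037  0.479 -0.247]
```

```bash
q(){ python3 - <<'E'
from h import *
s=arm.sense(); print(s["wrist_torque"].round(3),s["force"].round(1),"j6",s["joint_pos"][5].round(3), "z",s["ee_pos"][2].round(1))
E
}
python3 -m pendant '0 0 0.35 5; 0 0 0.7 10; 0 0 0.7 10' >/dev/null; q;python3 -m pendant '0 0 0.35 5; 0 0 0.7 10; 0 0 0.7 10'>/dev/null; q
```

```text
[-0.052  0.594 -0.107] [-4.  -0.  -0.2] j6 -0.718 z 216.1
[-0.169  0.702 -0.142] [-3.8  0.1 -1.1] j6 -0.543 z 215.4
```

```bash
q(){ python3 - <<'E'
from h import *
s=arm.sense(); print(s["wrist_torque"].round(3),s["force"].round(1),"j6",s["joint_pos"][5].round(3), "z",s["ee_pos"][2].round(1))
E
}
python3 -m pendant '0 0 0.35 5; 0 0 0.7 10; 0 0 0.7 10' >/dev/null; q;python3 -m pendant '0 0 0.35 5; 0 0 0.7 10; 0 0 0.7 10'>/dev/null; q
```

```text
[-0.204  0.799 -0.194] [-4.9 -0.7 -0.4] j6 -0.368 z 214.7
[-0.222  0.922 -0.164] [-4.9 -0.9 -0.6] j6 -0.194 z 214.0
```

```bash
cat > q.py <<'E'
from h import *
s=arm.sense(); print(s["wrist_torque"].round(3),s["force"].round(1),"j6",s["joint_pos"][5].round(3), "pos",s["ee_pos"].round(1),"op",round(s["opening"],3))
E
python3 -m pendant '-1 0 0.35 5; -1 0 0.7 10' >/dev/null; python3 q.py;python3 - <<'E'
from h import *
im=arm.get_image("side");cv2.imwrite("pics/s7.png",im);crop(im,220,170,320,290,5,"pics/s7c.png")
E
```

```text
[-0.223  0.654  0.241] [-2.5 -1.  -1.7] j6 -0.018 pos [647.7  -5.  213.3] op 0.133
```

View pics/s7c.png

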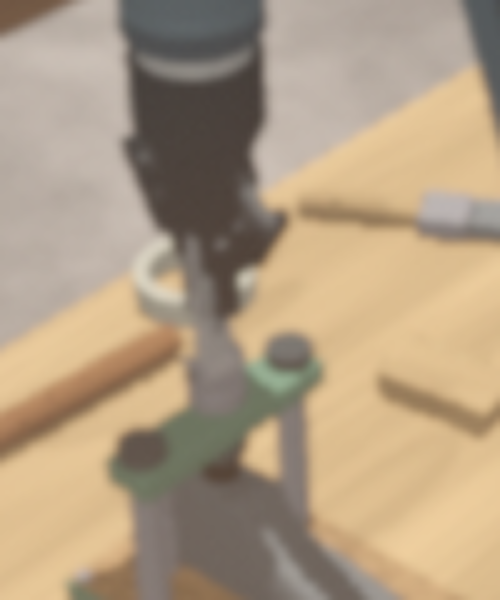

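```bash
for i in 1; do python3 -m pendant '0 0 0.35 5; 0 0 0.7 10' >/dev/null; python3 q.py; python3 -m pendant '0 0 0.35 5; 0 0 0.7 10' >/dev/null; python3 q.py; done
```

```text
[-0.141  0.654  0.197] [-1.6  0.2 -2.4] j6 0.156 pos [647.6  -5.  212.6] op 0.134
[-0.034  0.706  0.269] [-3.2 -0.2 -0.8] j6 0.331 pos [647.6  -4.9 211.9] op 0.132
```

```bash
python3 -m pendant '0 0 0.35 5; 0 0 0.6 9' >/dev/null; python3 q.py; python3 -m pendant '0 0 0.2 3; 0 0 0.4 6' >/dev/null; python3 q.py
```

```text
[-0.086  0.661  0.172] [-2.1 -0.8 -1.3] j6 0.487 pos [647.6  -4.9 211.3] op 0.128
[-0.033  0.729  0.21 ] [-3.5 -0.5 -0.8] j6 0.591 pos [647.6  -4.8 211. ] op 0.141
```

```bash
python3 -m pendant '0 0 0.2 3; 0 0 0.4 6' >/dev/null; python3 q.py; python3 -m pendant '0 0 0.2 3; 0 0 0.4 6' >/dev/null; python3 q.py
```

```text
[0.058 0.809 0.335] [-4.1 -0.1 -0.2] j6 0.696 pos [647.5  -4.8 210.7] op 0.135
[0.004 0.799 0.409] [-3.5 -1.   0.8] j6 0.8 pos [647.6  -4.7 210.5] op 0.136
```

```bash
python3 -m pendant '0 0 0.1 1.5; 0 0 0.2 3' >/dev/null; python3 q.py; python3 -m pendant '0 0 0 0; 0 0 0 0; 0 0 0 0' >/dev/null; python3 q.py;python3 - <<'E'
from h import *
im=arm.get_image("side");cv2.imwrite("pics/s8.png",im);crop(im,220,170,320,290,5,"pics/s8c.png")
rel(649,-6,210,0)
E
```

```text
[0.115 0.869 0.488] [-3.6  0.3  1.2] j6 0.856 pos [647.6  -4.8 210.4] op 0.134
[0.227 0.835 0.427] [-3.3  1.3  1.4] j6 0.857 pos [647.6  -4.8 210.3] op 0.135
t 25.8 pos [647.6  -4.8 210.3] yaw -1.036 j6 0.86 F [-3.8  0.1  1.5] op 0.129
shift [ 1.8 -0.6  0.3] turn deg -59.4
```

View pics/s8c.png

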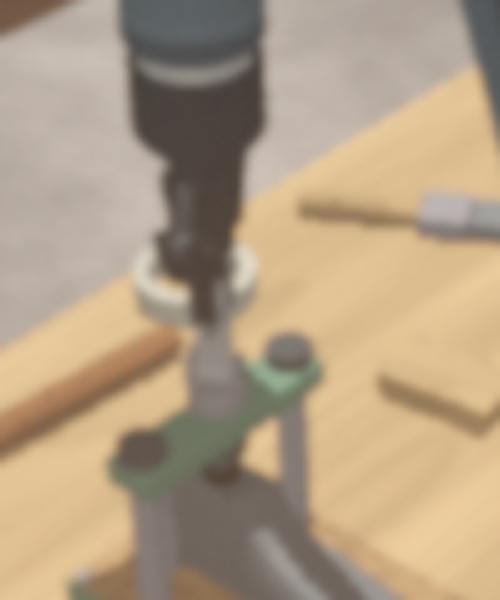

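```bash
python3 -m pendant '0 0 0 0; 0 0 0 0; 0 0 0 0; 0 0 0 0; 0 0 0 0' 0; python3 q.py;  python3 -m pendant '10 0 0 0; 22 0 0 0; 28 0 0 0; 31 0 0 0; 34 0 0 0; 34 0 0 0'; python3 q.py
```

```text
clock: 26.42
ee_pos: [647.6, -4.9, 210.2]
orientation: [-2.729, 1.557, -0.0]
force: [-0.4, 0.5, -0.1]
opening: 1.0
[-0.005  0.053 -0.015] [-0.4  0.5 -0.1] j6 0.857 pos [647.6  -4.9 210.2] op 1.0
clock: 27.18
ee_pos: [664.9, -34.2, 210.2]
orientation: [-2.729, 1.557, 0.0]
force: [-0.1, 0.4, 0.6]
opening: 1.0
[ 0.024 -0.031  0.013] [-0.1  0.4  0.6] j6 0.818 pos [664.9 -34.2 210.2] op 1.0
```

```bash
python3 -m pendant '1.5 0 0 0; 3 0 0 0; 3 0 0 0'; python3 -m pendant '1.5 0 0 0; 3 0 0 0; 4 0 0 0';python3 -m pendant '1.5 0 0 0; 3 0 0 0; 4 0 0 0'
```

```text
clock: 27.55
ee_pos: [666.2, -36.5, 210.3]
orientation: [-2.729, 1.556, 0.001]
force: [-1.1, -0.0, 0.7]
opening: 1.001
clock: 27.92
ee_pos: [666.7, -37.2, 210.0]
orientation: [-2.728, 1.553, 0.009]
force: [-6.3, 9.6, 4.3]
opening: 1.002
clock: 28.3
ee_pos: [667.2, -37.9, 209.9]
orientation: [-2.728, 1.551, 0.017]
force: [-10.7, 17.3, 6.8]
opening: 1.004
```

The force climbs without any movement, so this side is the lever's upright stop and it must fold toward tool −x. I'll push the other way.

```bash
python3 -m pendant '-10 0 0 0; -30 0 0 0; -50 0 0 0; -68 0 0 0; -76 0 0 0; -80 0 0 0; -80 0 0 0'; python3 -m pendant '-2 0 0 0; -4 0 0 0; -6 0 0 0';python3 -m pendant '-2 0 0 0; -4 0 0 0; -6 0 0 0'
```

```text
clock: 29.18
ee_pos: [629.8, 25.2, 210.3]
orientation: [2.729, -1.556, 0.001]
force: [0.2, 0.0, 0.4]
opening: 1.0
clock: 29.55
ee_pos: [627.1, 29.6, 210.4]
orientation: [2.728, -1.557, 0.002]
force: [1.1, -2.6, 0.0]
opening: 0.999
clock: 29.92
ee_pos: [623.6, 35.6, 210.3]
orientation: [2.729, -1.557, 0.0]
force: [0.9, -3.2, 0.9]
opening: 1.001
```

```bash
python3 -m pendant '-7 0 0 0; -14 0 0 0; -21 0 2 0; -28 0 5 0; -35 0 9 0; -42 0 14 0; -50 0 20 0; -50 0 20 0'; python3 - <<'E'
from h import *
im=arm.get_image("side");cv2.imwrite("pics/s9.png",im);crop(im,210,160,330,290,4.6,"pics/s9c.png")
E
```

```text
clock: 30.92
ee_pos: [597.1, 79.7, 189.4]
orientation: [2.729, -1.555, -0.004]
force: [-0.5, 0.2, -0.5]
opening: 0.994
```

View pics/s9c.png

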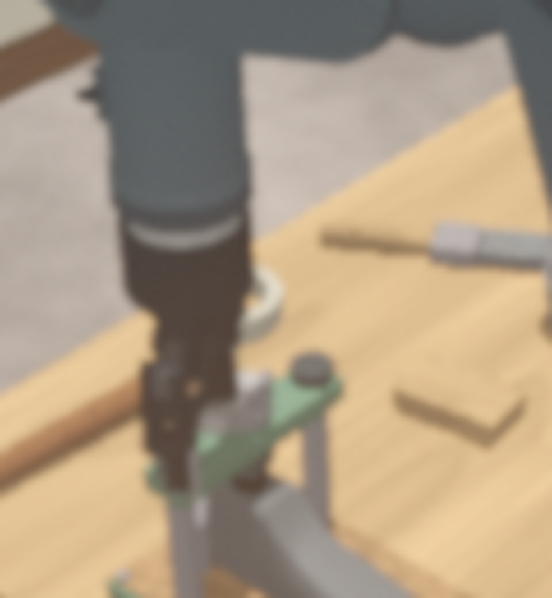

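```bash
python3 -m pendant '0 0 -20 0; 0 0 -50 0; 0 0 -70 0; 0 0 -70 0' 0; python3 -m pendant '0 0 0 0; 0 0 0 0; 0 0 0 0; 0 0 0 0; 0 0 0 0; 0 0 0 0; 0 0 0 0; 0 0 0 0' 255 60; python3 - <<'E'
from h import *
im=arm.get_image("side");cv2.imwrite("pics/s10.png",im);crop(im,210,160,330,290,4.6,"pics/s10c.png")
rel(611.5,56,200,-1.036)
E
```

```text
clock: 31.48
ee_pos: [598.9, 78.8, 261.8]
orientation: [-2.727, 1.556, -0.004]
force: [-0.5, -0.7, -0.2]
opening: 0.996
clock: 32.48
ee_pos: [598.2, 78.6, 260.3]
orientation: [-2.729, 1.557, -0.0]
force: [-0.5, 0.6, -0.8]
opening: -0.003
t 32.52 pos [598.2  78.6 260.3] yaw -1.037 j6 0.98 F [-0.8  1.3  0.3] op -0.003
shift [26.2  0.  60.3] turn deg -0.0
```

View pics/s10c.png

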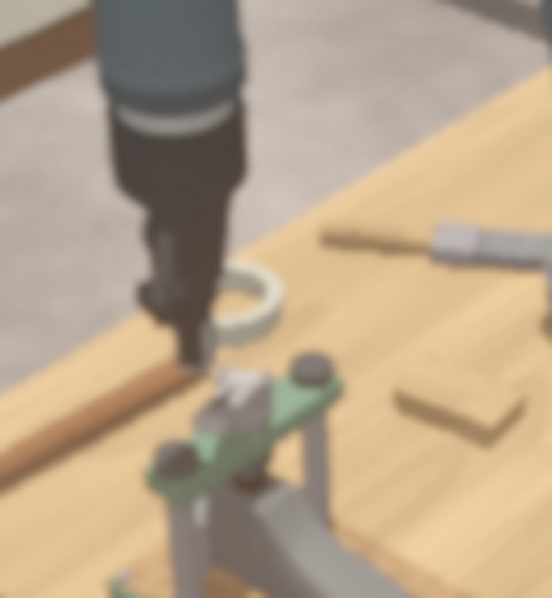

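```bash
python3 -m pendant '14 0 0 0; 26 0 0 0; 26 0 15 0; 26 0 28 0; 26 0 36 0; 26 0 43 0; 26 0 50 0; 26 0 57 0; 26 0 63 0'; python3 q.py;  python3 -m pendant '0 0 5 0; 0 0 10 0; 0 0 15 0'; python3 q.py
```

```text
clock: 33.65
ee_pos: [611.5, 56.4, 197.2]
orientation: [-2.729, 1.556, -0.001]
force: [0.2, 0.7, 2.8]
opening: 0.001
[0.17  0.092 0.053] [0.2 0.7 2.8] j6 0.947 pos [611.5  56.4 197.2] op 0.001
clock: 34.02
ee_pos: [611.7, 56.7, 183.8]
orientation: [-2.728, 1.556, -0.002]
force: [-8.0, 2.8, 28.6]
opening: 0.004
[ 0.638  1.504 -0.033] [-8.   2.8 28.6] j6 0.947 pos [611.7  56.7 183.8] op 0.004
```

```bash
python3 -m pendant '0 0 2 0; 0 0 4 0; 0 0 5 0'; python3 - <<'E'
from h import *
im=arm.get_image("side");cv2.imwrite("pics/s11.png",im);crop(im,210,160,330,290,4.6,"pics/s11c.png")
rel(611.5,56,200,-1.036)
E
```

```text
clock: 34.4
ee_pos: [612.4, 57.1, 183.5]
orientation: [-2.726, 1.554, -0.008]
force: [-11.2, 3.8, 35.5]
opening: 0.0
t 34.45 pos [612.4  57.1 183.6] yaw -1.036 j6 0.95 F [-10.6   3.8  33.2] op 0.003
shift [  0.5   1.2 -16.4] turn deg -0.0
```

View pics/s11c.png

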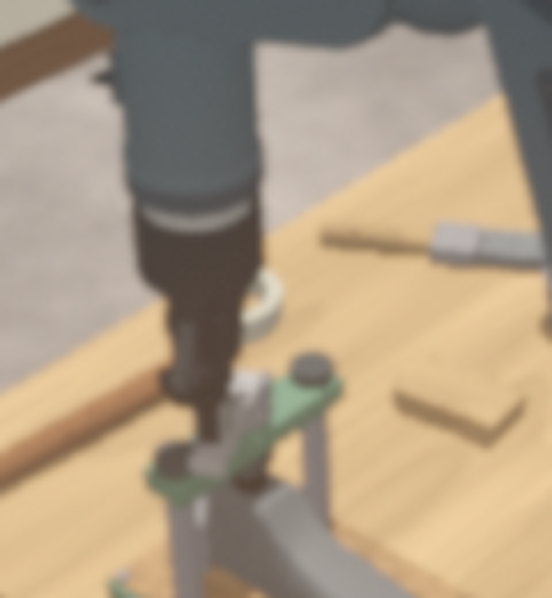

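```bash
python3 -m pendant '0 0 -10 0; 0 0 -40 0; 0 0 -80 0; 0 0 -90 0; 0 0 -90 0'; python3 - <<'E'
from h import *
rel(470,-290,270,-1.036)
E
```

```text
clock: 35.08
ee_pos: [611.5, 56.1, 267.0]
orientation: [-2.729, 1.557, -0.001]
force: [0.6, 0.8, -0.3]
opening: -0.004
t 35.08 pos [611.5  56.1 267. ] yaw -1.037 j6 0.95 F [ 0.6  0.8 -0.3] op -0.004
shift [225.9 298.   -3. ] turn deg -0.0
```

```bash
python3 -m pendant '20 30 0 0; 50 70 0 0; 85 115 0 0; 120 160 0 0; 155 205 0 0; 185 245 0 0; 210 275 0 0; 225 298 0 0; 225 298 0 0'; python3 - <<'E'
from h import *
im=arm.get_image("side");cv2.imwrite("pics/s12.png",im);crop(im,220,190,320,290,6,"pics/s12c.png")
im=arm.get_image("top");cv2.imwrite("pics/t12.png",im);crop(im,230,160,330,285,4.8,"pics/t12c.png")
E
```

```text
clock: 36.2
ee_pos: [467.9, -290.3, 264.9]
orientation: [-2.726, 1.561, 0.006]
force: [0.0, 0.0, -0.3]
opening: 0.0
```

View pics/s12c.png

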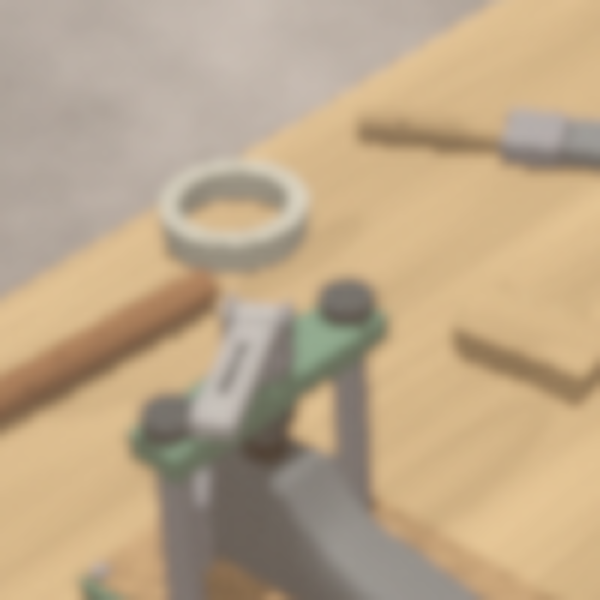

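View pics/t12c.png

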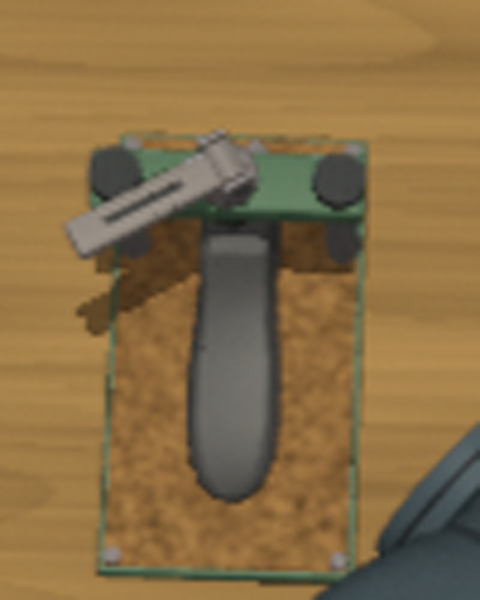

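```bash
python3 - <<'E'
from h import *
ft=lambda x,y:(230+(x+.5)/4.8-.5,160+(y+.5)/4.8-.5)
fs=lambda x,y:(220+(x+.5)/6-.5,190+(y+.5)/6-.5)
# top-surface tip edge corners (top pic: far (66,232), near (82,255)); side: left (192,418), right (228,428)
print("cornerA",tri(ft(66,228),fs(192,418)),"cornerB",tri(ft(82,253),fs(230,430)))
print("slot far",tri(ft(105,218),fs(224,388)),"slot near",tri(ft(180,183),fs(243,342)))
E
```

```text
cornerA (array([607.8,  77.4, 183.9]), 0.2) cornerB (array([594.5,  68.1, 178.3]), 2.2)
slot far (array([611.2,  55.3, 187.2]), 3.5) slot near (array([635.4,  17.1, 179.4]), 1.1)
```

```bash
python3 - <<'E'
from rig import arm
print(arm.hand_in())
E
```

```text
the job is handed in; nothing more can be done
None
```

The job is handed in at about 36 s of the 70 s allowed. Hand-in gives no verdict, so everything below comes from my own readings.

**What I did**
- **Put-down:** I picked the shorter grey last (the right-hand one) by its cone. I stood it on the front of the bed about 89 mm before the bolt, let go and backed off.
- **Sliding home:** I took it again by the fore part and slid it in until it stopped hard, at about 22 N of push.
- **Bolt:** I turned the bolt clockwise about 3.15 rad in a single grasp, with the lever standing. The turning torque rose from about 0.22 to 0.43–0.49 N m. That works out to about 20–50 N on the last.
- **Lever:** I folded the lever down to its stop, let go and moved the arm clear.

**Last checks**
- **Position:** In the pictures, the last's origin is within about 1–2 mm of home and lined up with the bed.
- **Lever:** It looks flat. Its tip is about 92 mm out from the bolt axis at roughly pivot height. It stopped hard under about 35 N from the fingertips.
- **Arm:** It touched nothing at hand-in and read about 0 N.

**What was off or unconfirmed**
- **Wrong-way push:** My first push on the lever went the wrong way. It met the upright stop at about 20 N, and I backed off.
- **Torque sign:** The turning torque read with the opposite sign once the arm had stopped. I judged snugness from readings taken while turning.
- **Final clamping force:** I could not measure it after folding. I estimate 45–95 N, from the rise in torque plus the lever's 1 mm cam.
- **Lever angle:** The picture measurement scatters by a few mm, so the exact angle rests on having reached the stop.

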